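Release the folding stay and close the pantry box

TASK

Close the wooden pantry box. Its lid is propped open by a folding stay whose knee is locked past centre: lift the knee up and towards the front of the box by its small wooden knob until it has gone clearly past centre and the stay can fold, let go, then lower the lid gently until it is fully shut, without letting it slam. Leave the mug and the two mills where they stand.

Things in the scene. Friction and masses are not known exactly. Their poses are not given: they have to be found in the camera images.
- pantry_box: Open-topped wooden box, fixed, 214 deep (x) x 300 wide (y) x 128 mm high, walls 12 mm. Origin: centre of its underside. Its front, with five vent holes, looks along its own -x; x runs to the hinged back, y to its left, z up. The stay is inside the wall at -y. Garlic and a lemon lie in it. Nothing hangs over it, but a wall cabinet (underside 0.6 m up, x over 0.58, y under 0.17) is near.
- stay_knob (a point): Centre of the pale wooden release knob, a stubby round grip 18 mm thick and 24 mm long on a flat stem, standing out from the stay's knee up and towards the box's front. Locked, it is 60 mm above the rim and 68 mm in front of the hinge line; in the box's y at -0.128 m (16 mm clear inside the wall). It moves on a 92 mm circle about stay_foot, about the box's y axis.
- stay_foot (a point): Pivot of the stay's lower arm on the inside of the box wall, 26 mm below the rim, 100 mm in front of the hinge line.
- lid_hinge (a point): Middle of the lid's hinge line, which runs along the box's y at the top of the back wall, 128 mm above the worktop.
- lid_lip (a point): Middle of the lid's free edge, at half its 14 mm thickness, 222 mm from the hinge line. The lid is 310 mm wide, 0.45 kg. Open, it stands 100 degrees from shut, leaning a little back, its underside to the front. Pushed from behind near the lip it comes forward and down; shut, its upper face is 142 mm above the worktop.
- stay_arm (a joint): Angle (rad) of the stay's steel lower arm about stay_foot: 0 locked, growing as knee and knob are lifted up and to the front; 0.11 is dead centre, past which the stay can fold; 2.29 when the lid is shut. Its stiff pivot (under 1 N at the knob) keeps the knee where it is left. Lifted on, it draws the lid down too (0.17 rad at 0.57; about 5 N).
- lid (a joint): Lid angle (rad): 0 standing open with the stay locked, 1.745 (100 degrees) shut. It cannot be closed while the knee is not past centre; raising the knee through dead centre tips the lid back 0.01 first. Its friction hinge (0.62 N m) keeps the lid where it is left, so it must be brought down all the way: 1 to 5 N at the lip, plus the stay.
- mug: White patterned mug, 87 mm wide, 96 mm high, on the worktop to the right of the box. Origin: centre of its underside. Leave it alone.
- pepper_mill: Dark turned mill, 55 mm wide, 165 mm high, behind the box to the right. Origin: centre of its underside. Leave it alone.
- salt_mill: Light turned mill, 55 mm wide, 140 mm high, behind the box to the right. Origin: centre of its underside. Leave it alone.

How it is judged:
On the way:
1. the stay's knee has been lifted past centre: stay_arm above 0.25 rad (dead centre is at 0.11) (value of joint stay_arm above 0.25 rad), for 0.2 s.
At the end, for the whole second after the job is handed in: the lid is shut to within 0.025 rad (a gap of 5 mm at its lip) and at rest (value of joint lid above 1.72 rad and not (velocity of joint lid above 0.05 rad/s)); the robot touches nothing.
It fails at once if the lid is swung down or dropped faster than 2.5 rad/s (a slam) (velocity of joint lid above 2.5 rad/s).
It fails at once if the mug or a mill is moved by more than 40 mm (distance of any of mug, pepper_mill, salt_mill from where it was at the start of the episode above 0.04 m).
It also fails if it takes over 53 s, if anything falls off the work surface, if the arm or the gripper's body presses on something with over 40 N, if the wrist force passes 120 N, or if a joint passes its speed limit or range.

ROBOT

A 6-joint arm with a two-finger parallel gripper is mounted at the origin on a cart in front of the work surface, level with it; the furniture and walls round the work are solid. World frame = base frame: x ahead of the robot, y to its left, z up, the work surface at z = 0. Lengths are in m, angles in rad, forces in N, time in s.
With the tool pointing down it reaches from about 0.35 to 0.8 m from the base axis. Payload 7.3 kg.
Tool frame: the origin (TCP) lies midway between the tips of the shut fingers; the grasp point (between the pads) lies 19 mm behind it; z points along the fingers, y is the direction in which the jaws open and shut (so a half turn about z gives the same grasp; the last joint's range is limited). The gripper opens to 85 mm and grips with 20 to 120 N. Pads are 22 mm wide; open, the fingers measure 114 mm over their backs; the gripper's body (76 mm by 85 mm) begins 54 mm behind the grasp point. The pads swing forward as they close: fully open they stand 13 mm farther back than shut.
Start: joints at [1.058, 0.342, 1.524, -0, 1.275, -0.146], TCP at [0.188, 0.49, 0.231] pointing down, gripper open.
Joint ranges: [-2.53, 2.53], [-0.77, 2.02], [0.04, 2.7], [-1, 4.14], [0.28, 2.66], [-3.11, 3.11]. Speed limits (rad/s): [2.57, 2.57, 3.14, 3.14, 3.14, 3.14].

INTERFACE

Orientations are given as a unit quaternion [w, x, y, z].
In Python, from bench import * gives the robot as it stands.
- The arm moves only by the tool carry_out, never from a script. Its arguments are lists of equal length, an entry for each row: "offset": the shift along the tool's x, y, z in cm, a list of three; "rot": the turn, a rotation vector about the tool's x, y, z in degrees, a list of three; "fingers": the closure in counts, from 0 (fully open) to 255 (shut). A call has 1 to 20 rows; each row shifts and turns the commanded pose from where the row before left it, along the tool's axes as they then stand; what a row does not reach is not made up. A row lasts 1/10 s, in which the tool goes at most 50 mm and 8.59 degrees, less where a joint would pass 70% of its speed; a pose out of reach is approached as far as the arm can. A call with a gripper value outside its range is refused whole. The fingers move at their own pace and stop on an object; "newtons" is the grip in N (left out, the last holds). Time passes only in rows, so rows that do not move let the fingers close. It gives the time, the measured TCP pose, the force and the opening at its end, in the units of the state.
- get_obs(): the state, without advancing time (a new reading comes with each control period).
- read_camera(name): name is "side" or "top" or "wrist"; returns a dict with "frame" (400x640x3 uint8, red, green, blue), "camera_matrix" (3x3 intrinsics, pixels), "extrinsics" (4x4, takes a point from world to camera coordinates); the wrist camera has in their place "T_tool_cam" (4x4, takes a point from camera to tool coordinates, whose origin is the TCP and whose axes are the flange's). Camera axes: x right, y up, looking along -z (the intrinsics and any distortion apply to the point x, -y, -z); pixel columns grow to the right and rows downward; lengths in m; the calibration is good to about 2 mm. A picture is of the moment at which its call begins: read the wrist's pose just before it. There is no depth.
- hand_in(): hands the job in, once; it reports no verdict.
The state is a dict: "t": time; "joint_pos": joint angles; "joint_velocities": joint speeds; "effort": joint torques, N m; "tool_pos": TCP position; "orientation": TCP orientation; "force": force on the tool from outside, world axes, zero at the start; "wrist_torque": the same for the moment, N m; "finger_gap": finger opening in m.
Only numpy, scipy, OpenCV 4.12 (cv2) and the standard library are available. Lean on these libraries where they do the work, as an engineer would, in place of code of your own. Each camera call takes 0.05 s, during which the arm holds its last target.

## Working session

There is one attempt and no reset: what is moved stays moved. The work goes in short steps, Python scripts to look and compute and a tool call to move; the robot and the scene stay as the last step left them, time stands still between calls to the robot, and variables do not carry over. Pictures are saved under pics/ and viewed, and the job is handed in when it is done.

Besides the shell and the picture viewer there is one more tool, called after "Emit:" as name(argument=value, ...) on one line, values as JSON. carry_out: Moves the arm, as the interface text tells. Its arguments: {"type":"object","properties":{"offset":{"type":"array","items":{"type":"array","items":{"type":"number"}}},"rot":{"type":"array","items":{"type":"array","items":{"type":"number"}}},"fingers":{"type":"array","items":{"type":"number"}},"newtons":{"type":"number"}},"required":["offset","rot","fingers"]}

```bash
ls; mkdir -p pics; python3 - <<'E'
from bench import *
import cv2,numpy as np
o=get_obs();print(o)
for n in ["side","top","wrist"]:
    r=read_camera(n)
    cv2.imwrite(f"pics/{n}0.png",r["frame"][:,:,::-1])
    print(n,{k:np.round(v,4).tolist() for k,v in r.items() if k!="frame"})
E
```

```text
pics
{'t': 0.0, 'joint_pos': array([ 1.05799578e+00,  3.42740352e-01,  1.52501360e+00,  1.51781043e-05,
        1.27539519e+00, -1.46015423e-01]), 'joint_velocities': array([-0.00102287,  0.00014064,  0.00024061, -0.00082906,  0.00282909,
       -0.00138753]), 'effort': array([ 4.00692106e-04, -4.33681548e+01, -2.46010423e+01, -1.81739429e-04,
        7.98751717e-03, -2.17041719e-05]), 'tool_pos': array([0.1880591 , 0.48973664, 0.230618  ]), 'orientation': array([-2.58617626e-04,  1.82368412e-01,  9.83229961e-01, -7.34054813e-04]), 'force': array([-0.14982534, -0.02206124, -0.42317948]), 'wrist_torque': array([0.0014981 , 0.03973461, 0.04446229]), 'finger_gap': 0.0856725531739317}
side {'camera_matrix': [[438.6177, 0.0, 315.2133], [0.0, 438.6177, 205.0952], [0.0, 0.0, 1.0]], 'extrinsics': [[0.9974, -0.0693, -0.0197, -0.5568], [0.0578, 0.6052, 0.794, -0.3149], [-0.0431, -0.793, 0.6076, -1.3501], [0.0, 0.0, 0.0, 1.0]]}
top {'camera_matrix': [[365.9976, 0.0, 319.6142], [0.0, 365.9976, 200.2234], [0.0, 0.0, 1.0]], 'extrinsics': [[-0.0163, -0.9997, -0.0181, 0.2137], [0.9938, -0.0182, 0.11, -0.5882], [-0.1103, -0.0162, 0.9938, -1.2555], [0.0, 0.0, 0.0, 1.0]]}
wrist {'camera_matrix': [[345.47, 0.0, 316.8052], [0.0, 345.47, 200.7285], [0.0, 0.0, 1.0]], 'T_tool_cam': [[-0.0001, 0.9552, 0.2961, 0.0758], [1.0, -0.0, 0.0005, -0.0005], [0.0004, 0.2961, -0.9552, -0.1428], [0.0, 0.0, 0.0, 1.0]]}
```

View pics/side0.png

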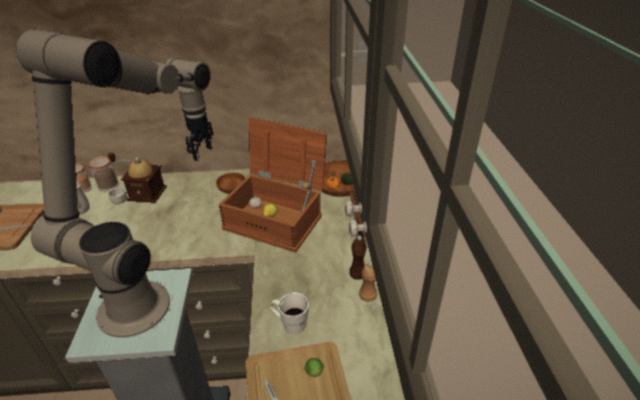

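View pics/top0.png

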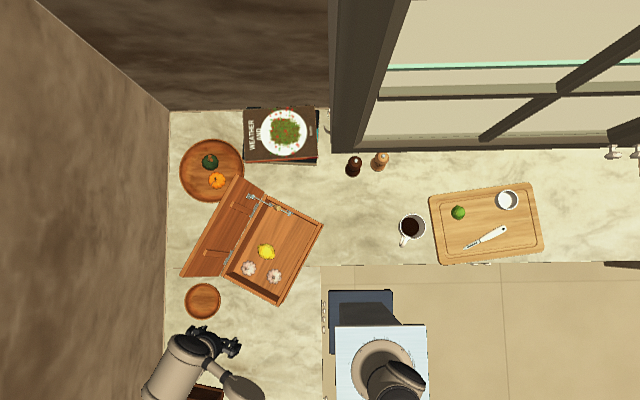

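View pics/wrist0.png

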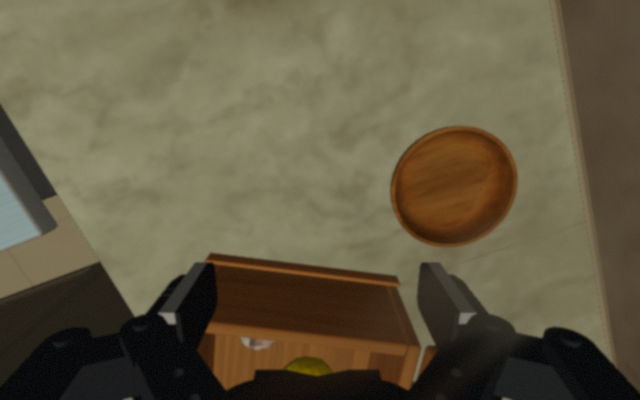

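```bash
cat > h.py <<'E'
from bench import *
import cv2,numpy as np
from scipy.spatial.transform import Rotation as R
from scipy.optimize import least_squares
def proj(r,P):
    P=np.atleast_2d(P);E=np.array(r["extrinsics"]);c=P@E[:3,:3].T+E[:3,3]
    K=np.array(r["camera_matrix"]);u=np.c_[c[:,0],-c[:,1],-c[:,2]]@K.T
    return u[:,:2]/u[:,2:]
def ray(r,uv):
    E=np.array(r["extrinsics"]);K=np.array(r["camera_matrix"])
    v=np.linalg.inv(K)@[uv[0],uv[1],1];d=np.array([v[0],-v[1],-v[2]])
    return -E[:3,:3].T@E[:3,3],E[:3,:3].T@d
def onz(r,uv,z):
    c,d=ray(r,uv);return c+d*(z-c[2])/d[2]
def crop(r,x0,y0,x1,y1,s,fn):
    im=cv2.resize(np.ascontiguousarray(r["frame"][y0:y1,x0:x1,::-1]),None,fx=s,fy=s,interpolation=cv2.INTER_CUBIC)
    for x in range((x0//10+1)*10,x1,10):
        cv2.putText(im,str(x),((x-x0)*s-10,9),0,.35,(0,255,0),1);cv2.line(im,((x-x0)*s,10),((x-x0)*s,16),(0,255,0),1)
    for y in range((y0//10+1)*10,y1,10):
        cv2.putText(im,str(y),(0,(y-y0)*s+4),0,.35,(0,255,0),1)
    cv2.imwrite(fn,im)
def quat(o): q=o["orientation"];return R.from_quat([q[1],q[2],q[3],q[0]])
E
python3 - <<'E'
from h import *
crop(read_camera("top"),170,165,330,310,4,"pics/t1.png")
crop(read_camera("side"),205,105,345,255,4,"pics/s1.png")
E
```

```text
(no output)
```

View pics/t1.png

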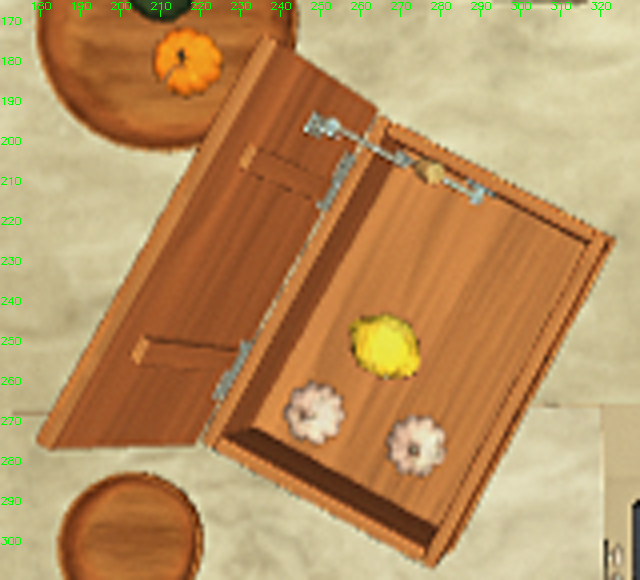

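View pics/s1.png

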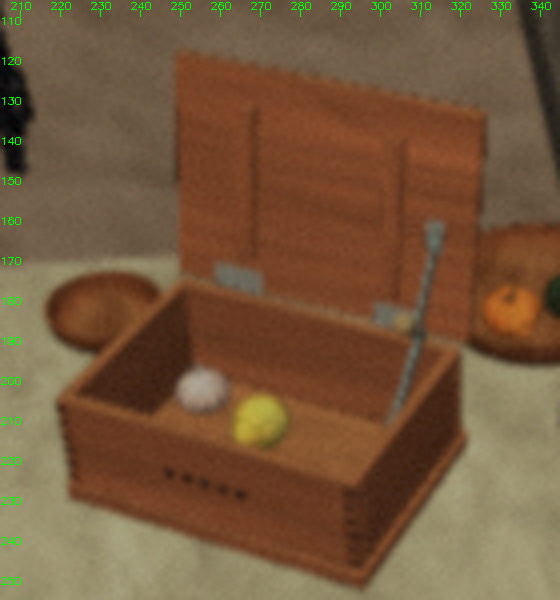

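```bash
cat >> h.py <<'E'
def Tb(p,P):
    c,s=np.cos(p[2]),np.sin(p[2]);P=np.atleast_2d(P)
    return np.c_[p[0]+c*P[:,0]-s*P[:,1],p[1]+s*P[:,0]+c*P[:,1],P[:,2]]
E
python3 - <<'E'
from h import *
t=read_camera("top");s=read_camera("side")
C={'FR':[-.107,-.15,.128],'FL':[-.107,.15,.128],'BR':[.107,-.15,.128],'KN':[.107-.068,-.128,.188]}
L=np.array([.107,0,.128]);a=np.deg2rad(100)
# lip corners (mid thickness guess)
def lip(y,th):
    d=np.array([-np.cos(a),0,np.sin(a)]);n=np.array([-np.sin(a),0,-np.cos(a)]) # toward front(underside)
    return [.107-.222*np.cos(a)+0*th,y,.128+.222*np.sin(a)]
obs=[(t,C['FR'],(322.8,225)),(t,C['FL'],(279,305.5)),(t,C['BR'],(267,195)),(t,C['KN'],(277.8,208)),
(s,C['FR'],(295,226)),(s,C['FL'],(220.5,204.5)),(s,C['BR'],(324,192)),(s,C['KN'],(306.5,185.5))]
f=lambda p:np.concatenate([(proj(r,Tb(p,P))[0]-uv) for r,P,uv in obs])
r=least_squares(f,[.45,.4,1.05],loss='soft_l1')
p=r.x;print(p,np.rad2deg(p[2]));print(f(p).reshape(-1,2).round(1))
for n,P in C.items(): print(n,Tb(p,P).round(4))
for y in(.155,-.155):
  P=lip(y,0);print('lip',Tb(p,P).round(3),proj(t,Tb(p,P)),proj(s,Tb(p,P)))
print('hinge',Tb(p,L),'lip',Tb(p,lip(0,0)))
# knob triangulated
A=[];b=[]
for r,uv in((t,(277.8,208)),(s,(306.5,185.5))):
    c,d=ray(r,uv);d/=np.linalg.norm(d);M=np.eye(3)-np.outer(d,d);A.append(M);b.append(M@c)
print('knob tri',np.linalg.lstsq(np.vstack(A),np.concatenate(b),rcond=None)[0])
E
```

```text
[0.42605343 0.35717781 1.06217823] 60.85832979526567
[[ 0.7 -1.4]
 [-0.2  1.6]
 [-1.  -2.2]
 [ 0.7 -1.3]
 [-0.7 -0. ]
 [-1.6 -0.7]
 [-2.7 -0.7]
 [ 0.7  0.7]]
FR [[0.505  0.1907 0.128 ]]
FL [[0.2429 0.3368 0.128 ]]
BR [[0.6092 0.3776 0.128 ]]
KN [[0.5568 0.3289 0.188 ]]
lip [[0.362 0.56  0.347]] [[183.08373083 276.83179292]] [[248.87455525 117.33233727]]
lip [[0.632 0.409 0.347]] [[241.1748294 173.955754 ]] [[326.5923258  133.24874434]]
hinge [[0.4781593  0.45063357 0.128     ]] lip [[0.49693197 0.48430375 0.34662732]]
knob tri [0.55372054 0.33086406 0.18957809]
```

Emit:
carry_out(offset=[[0,0,-0.7],[0,0,-0.7],[0,0,-0.7],[0,0,-0.7],[0,0,-0.7],[0,0,-0.7],[0,0,-0.7],[0,0,-0.7],[0,0,-0.7],[0,0,-0.7]], rot=[[0,0,-8.2],[0,0,-8.2],[0,0,-8.2],[0,0,-8.2],[0,0,-8.2],[0,0,-8.2],[0,0,-8.2],[0,0,-8.2],[0,0,-8.2],[0,0,-8.2]], fingers=[0,0,0,0,0,0,0,0,0,0], newtons=30)

```text
t: 1.35
tool_pos: [0.1882, 0.49, 0.3016]
orientation: [-0.0, -0.51, 0.86, -0.0]
force: [0.4, -0.1, -0.5]
finger_gap: 0.0855
```

Emit:
carry_out(offset=[[0,-4,0],[0,-4,0],[0,-4,0],[0,-4,0],[0,-4,0],[0,-4,0],[0,-4,0],[0,-4,0],[0,-4,0],[0,-4,0],[0,0,0],[0,0,0]], rot=[[0,0,0],[0,0,0],[0,0,0],[0,0,0],[0,0,0],[0,0,0],[0,0,0],[0,0,0],[0,0,0],[0,0,0],[0,0,0],[0,0,0]], fingers=[0,0,0,0,0,0,0,0,0,0,0,0])

```text
t: 2.55
tool_pos: [0.5384, 0.2955, 0.3006]
orientation: [-0.001, -0.507, 0.862, 0.0]
force: [-0.5, 0.5, -0.2]
finger_gap: 0.0855
```

```bash
python3 - <<'E'
from h import *
o=get_obs();print({k:np.round(o[k],3) for k in o});M=quat(o).as_matrix();print(M.round(3))
r=read_camera("wrist");crop(r,0,0,640,400,1,"pics/w2.png")
E
```

```text
{'t': np.float64(2.55), 'joint_pos': array([ 0.377,  0.476,  1.127,  0.   ,  1.54 , -2.256]), 'joint_velocities': array([ 0.038, -0.024,  0.015,  0.004,  0.002,  0.004]), 'effort': array([ -1.557, -51.366, -26.987,  -0.156,  -0.069,  -0.055]), 'tool_pos': array([0.538, 0.295, 0.301]), 'orientation': array([-0.001, -0.507,  0.862,  0.   ]), 'force': array([-0.502,  0.49 , -0.163]), 'wrist_torque': array([ 0.027, -0.04 , -0.018]), 'finger_gap': np.float64(0.086)}
[[-0.487 -0.874 -0.001]
 [-0.874  0.487 -0.   ]
 [ 0.001  0.001 -1.   ]]
```

View pics/w2.png

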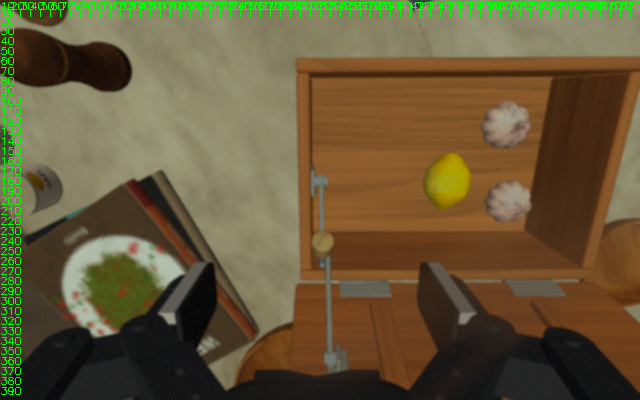

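```bash
cat >> h.py <<'E'
def wray(o,r,uv):
    T=np.array(r["T_tool_cam"]);K=np.array(r["camera_matrix"]);v=np.linalg.inv(K)@[uv[0],uv[1],1];d=np.array([v[0],-v[1],-v[2]])
    M=quat(o).as_matrix();return M@T[:3,3]+o["tool_pos"],M@(T[:3,:3]@d)
E
python3 - <<'E'
from h import *
o=get_obs();r=read_camera("wrist")
crop(r,285,160,375,290,5,"pics/w3.png")
for uv,z in (((322,243),.188),((310,277),.128),((299,278),.128),((298,60),.128),((305,60),.128)):
    c,d=wray(o,r,uv);print(uv,(c+d*(z-c[2])/d[2]).round(4))
E
```

```text
(322, 243) [0.5526 0.3321 0.188 ]
(310, 277) [0.5938 0.3835 0.128 ]
(299, 278) [0.6043 0.3791 0.128 ]
(298, 60) [0.5011 0.198  0.128 ]
(305, 60) [0.4959 0.2009 0.128 ]
```

View pics/w3.png

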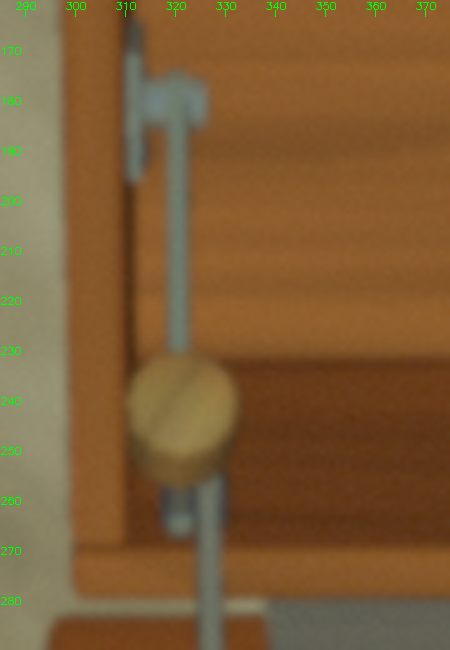

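Emit:
carry_out(offset=[[0,0,0],[0,0,0],[0,0,0],[0,0,0],[0.16,0.47,0],[0,0,2.5],[0,0,2.5],[0,0,0],[0,0,0]], rot=[[0,-5,0],[0,-5,0],[0,-5,0],[0,-5,0],[0,0,0],[0,0,0],[0,0,0],[0,0,0],[0,0,0]], fingers=[60,60,60,60,60,60,60,60,60])

```text
t: 3.55
tool_pos: [0.5409, 0.3129, 0.2542]
orientation: [0.149, -0.501, 0.848, 0.088]
force: [0.1, 0.5, 0.2]
finger_gap: 0.0655
```

```bash
python3 - <<'E'
from h import *
o=get_obs();print({k:np.round(o[k],4) for k in o});M=quat(o).as_matrix();print(M.round(3))
r=read_camera("wrist");crop(r,220,150,440,400,3,"pics/w4.png")
K=np.array([.553,.332,.188])
print('knob in tool',M.T@(K-o["tool_pos"]))
T=np.array(r["T_tool_cam"]);c=T[:3,:3].T@(M.T@(K-o["tool_pos"])-T[:3,3]);k=np.array(r["camera_matrix"])@[c[0],-c[1],-c[2]];print(k/k[2])
E
```

```text
{'t': np.float64(3.55), 'joint_pos': array([ 0.2784,  0.3594,  1.4865,  0.2806,  1.0627, -2.467 ]), 'joint_velocities': array([-0.013 , -0.0226, -0.0186,  0.0046, -0.006 , -0.0067]), 'effort': array([ 1.68100e-01, -4.40589e+01, -2.49175e+01,  1.02460e+00,
       -9.56000e-01,  1.43000e-02]), 'tool_pos': array([0.5409, 0.3129, 0.2542]), 'orientation': array([ 0.149 , -0.5005,  0.8482,  0.0881]), 'force': array([0.0547, 0.4714, 0.2151]), 'wrist_torque': array([-0.1023,  0.0341,  0.001 ]), 'finger_gap': np.float64(0.0655)}
[[-0.455 -0.875  0.165]
 [-0.823  0.483  0.299]
 [-0.341  0.    -0.94 ]]
knob in tool [ 0.00138148 -0.00141849  0.0699339 ]
[314.56460368 213.53141127   1.        ]
```

View pics/w4.png

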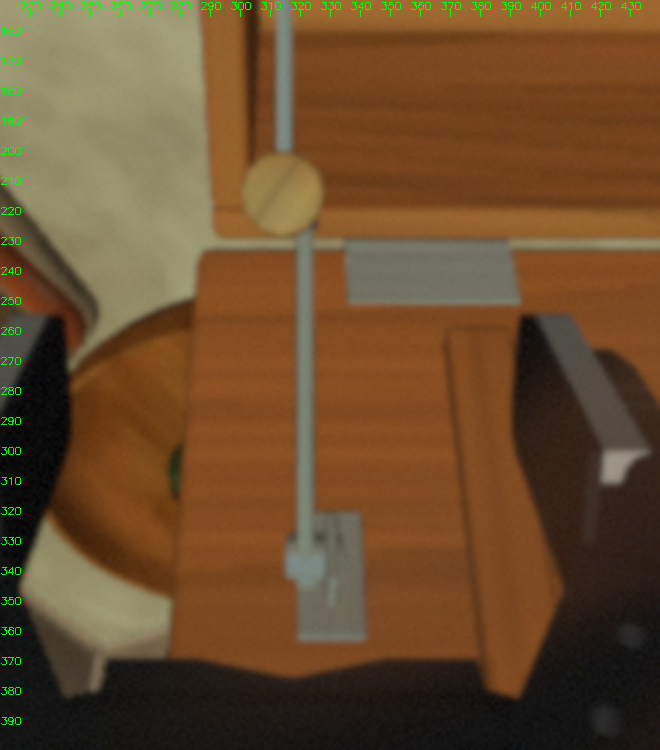

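Emit:
carry_out(offset=[[0.14,-0.14,2],[0,0,2],[0,0,2],[0,0,1.5],[0,0,1],[0,0,0],[0,0,0],[0,0,0],[0,0,0],[0,0,0],[0,0,0],[0,0,0],[0,0,0],[0,0,0],[0,0,0]], rot=[[0,0,0],[0,0,0],[0,0,0],[0,0,0],[0,0,0],[0,0,0],[0,0,0],[0,0,0],[0,0,0],[0,0,0],[0,0,0],[0,0,0],[0,0,0],[0,0,0],[0,0,0]], fingers=[60,60,60,60,60,60,255,255,255,255,255,255,255,255,255], newtons=35)

```text
t: 5.1
tool_pos: [0.5559, 0.3359, 0.1744]
orientation: [0.15, -0.5, 0.848, 0.088]
force: [-4.2, -0.4, 6.6]
finger_gap: 0.0165
```

```bash
python3 - <<'E'
from h import *
o=get_obs();print({k:np.round(o[k],4) for k in o})
M=quat(o).as_matrix();print('knob in tool',M.T@(np.array([.553,.332,.188])-o["tool_pos"]))
r=read_camera("wrist");crop(r,220,150,440,400,3,"pics/w5.png")
E
```

```text
{'t': np.float64(5.1), 'joint_pos': array([ 0.3104,  0.4728,  1.5407,  0.3067,  0.8917, -2.4903]), 'joint_velocities': array([-0.0007,  0.0005, -0.0009, -0.    , -0.0015,  0.0002]), 'effort': array([-1.44460e+00, -4.58375e+01, -2.37823e+01,  4.21000e-01,
       -1.98040e+00, -2.39000e-02]), 'tool_pos': array([0.5559, 0.3359, 0.1744]), 'orientation': array([ 0.15  , -0.4998,  0.8485,  0.0884]), 'force': array([-4.2278, -0.377 ,  6.5787]), 'wrist_torque': array([0.1165, 0.6452, 0.2834]), 'finger_gap': np.float64(0.0165)}
knob in tool [-0.00012786  0.00062586 -0.01438003]
```

View pics/w5.png

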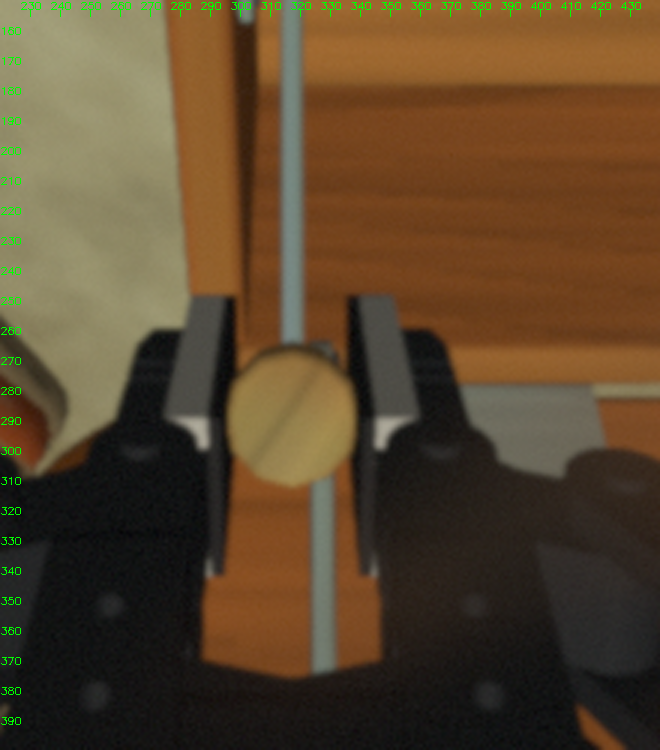

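Emit:
carry_out(offset=[[0.36,0,-0.29],[0.37,0,-0.27],[0.38,0,-0.26],[0.4,0,-0.23],[0.41,0,-0.21],[0.42,0,-0.19],[0,0,0],[0,0,0]], rot=[[0,0,0],[0,0,0],[0,0,0],[0,0,0],[0,0,0],[0,0,0],[0,0,0],[0,0,0]], fingers=[255,255,255,255,255,255,255,255])

```text
t: 5.95
tool_pos: [0.5428, 0.3122, 0.1792]
orientation: [0.15, -0.5, 0.849, 0.088]
force: [-3.2, 3.5, 2.0]
finger_gap: 0.0163
```

```bash
python3 - <<'E'
from h import *
o=get_obs();print({k:np.round(o[k],4) for k in o})
r=read_camera("wrist");crop(r,220,150,440,400,3,"pics/w6.png")
crop(read_camera("top"),170,165,330,310,4,"pics/t6.png")
E
```

```text
{'t': np.float64(5.95), 'joint_pos': array([ 0.2756,  0.431 ,  1.5961,  0.3187,  0.8889, -2.5335]), 'joint_velocities': array([ 0.0015,  0.002 , -0.0054, -0.0031,  0.0039,  0.0005]), 'effort': array([-2.98530e+00, -4.59274e+01, -2.36197e+01, -1.26400e-01,
       -1.44820e+00,  1.40000e-03]), 'tool_pos': array([0.5428, 0.3122, 0.1792]), 'orientation': array([ 0.1497, -0.4997,  0.8486,  0.0884]), 'force': array([-3.2374,  3.5466,  2.0153]), 'wrist_torque': array([0.6508, 0.3847, 0.2697]), 'finger_gap': np.float64(0.0163)}
```

View pics/w6.png

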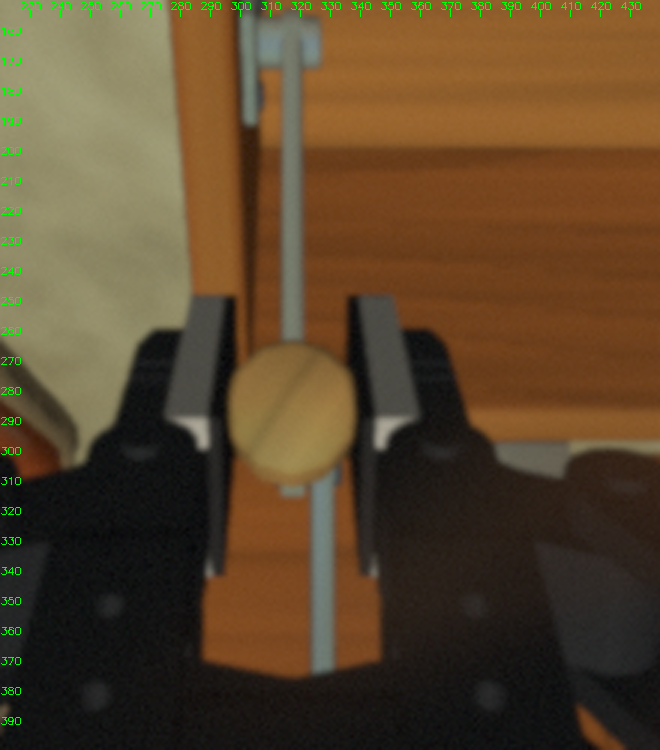

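Emit:
carry_out(offset=[[0.43,0,-0.17],[0.43,0,-0.15],[0.45,0,-0.12],[0.45,0,-0.11],[0.45,0,-0.08],[0.46,0,-0.06],[0.46,0,-0.04],[0.46,0,-0.01],[0,0,0],[0,0,0]], rot=[[0,0,0],[0,0,0],[0,0,0],[0,0,0],[0,0,0],[0,0,0],[0,0,0],[0,0,0],[0,0,0],[0,0,0]], fingers=[255,255,255,255,255,255,255,255,255,255])

```text
t: 7.05
tool_pos: [0.5254, 0.2806, 0.1737]
orientation: [0.15, -0.5, 0.849, 0.088]
force: [-2.8, 4.3, 0.0]
finger_gap: 0.0165
```

```bash
python3 - <<'E'
from h import *
o=get_obs();print({k:np.round(o[k],4) for k in o})
r=read_camera("wrist");crop(r,220,150,440,400,3,"pics/w7.png")
crop(read_camera("side"),205,55,345,255,4,"pics/s7.png")
E
```

```text
{'t': np.float64(7.05), 'joint_pos': array([ 0.2249,  0.3899,  1.6812,  0.3428,  0.8619, -2.6075]), 'joint_velocities': array([ 0.0001,  0.0007, -0.0012, -0.0018,  0.0013,  0.0012]), 'effort': array([-3.36960e+00, -4.38874e+01, -2.28910e+01, -2.61300e-01,
       -1.21240e+00,  2.71000e-02]), 'tool_pos': array([0.5254, 0.2806, 0.1737]), 'orientation': array([ 0.1497, -0.4997,  0.8486,  0.0884]), 'force': array([-2.7629,  4.2776,  0.0056]), 'wrist_torque': array([0.8246, 0.2861, 0.286 ]), 'finger_gap': np.float64(0.0165)}
```

View pics/w7.png

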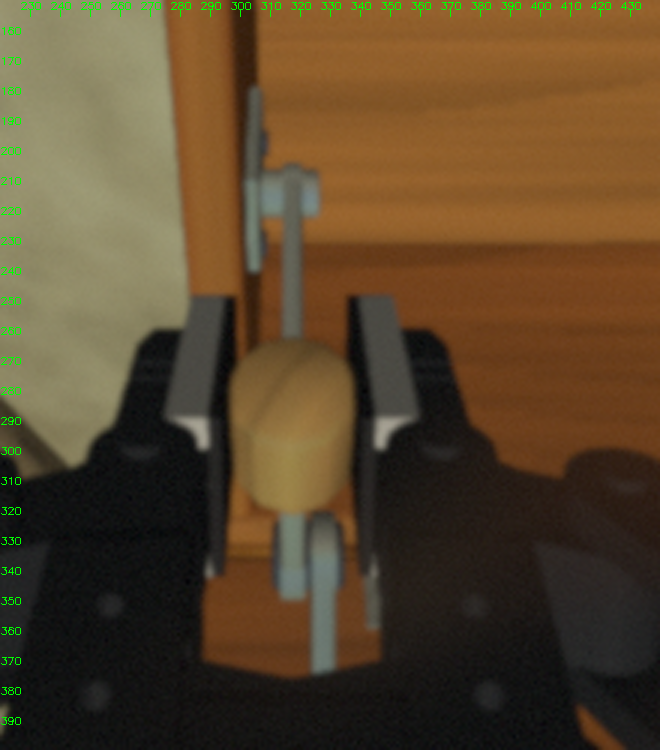

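View pics/s7.png

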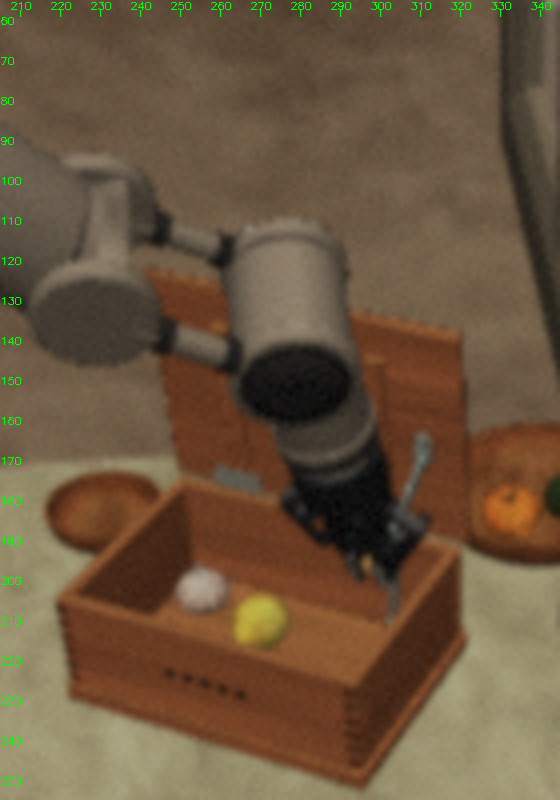

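Emit:
carry_out(offset=[[0,0,0],[0,0,0],[0,0,0],[0,0,0],[0,0,-1],[0,0,-2],[0,0,-3],[0,0,-3],[0,0,-3],[0,0,0],[0,0,0],[0,0,0],[0,0,0],[0,0,0]], rot=[[0,0,0],[0,0,0],[0,0,0],[0,0,0],[0,0,0],[0,0,0],[0,0,0],[0,0,0],[0,0,0],[0,5,0],[0,5,0],[0,5,0],[0,5,0],[0,0,0]], fingers=[60,60,60,60,60,60,60,60,60,255,255,255,255,255])

```text
t: 8.55
tool_pos: [0.5061, 0.2455, 0.2867]
orientation: [-0.0, -0.508, 0.861, -0.0]
force: [0.0, 0.4, -0.1]
finger_gap: -0.0002
```

```bash
python3 - <<'E'
from h import *
o=get_obs();print({k:np.round(o[k],4) for k in o});print(quat(o).as_matrix().round(3))
r=read_camera("wrist");crop(r,0,0,640,400,1,"pics/w8.png")
crop(read_camera("side"),205,105,345,255,4,"pics/s8.png")
E
```

```text
{'t': np.float64(8.55), 'joint_pos': array([ 3.1580e-01,  3.7720e-01,  1.3182e+00, -7.0000e-04,  1.4462e+00,
       -2.3209e+00]), 'joint_velocities': array([-0.0314, -0.0341,  0.0719,  0.053 , -0.0745, -0.0474]), 'effort': array([  0.4917, -46.6448, -27.1328,  -0.5697,   0.7476,   0.491 ]), 'tool_pos': array([0.5061, 0.2455, 0.2867]), 'orientation': array([-1.000e-04, -5.081e-01,  8.613e-01, -3.000e-04]), 'force': array([ 0.0027,  0.3894, -0.0874]), 'wrist_torque': array([-0.0381, -0.0017,  0.0128]), 'finger_gap': np.float64(-0.0002)}
[[-0.484 -0.875  0.   ]
 [-0.875  0.484 -0.001]
 [ 0.    -0.    -1.   ]]
```

View pics/w8.png

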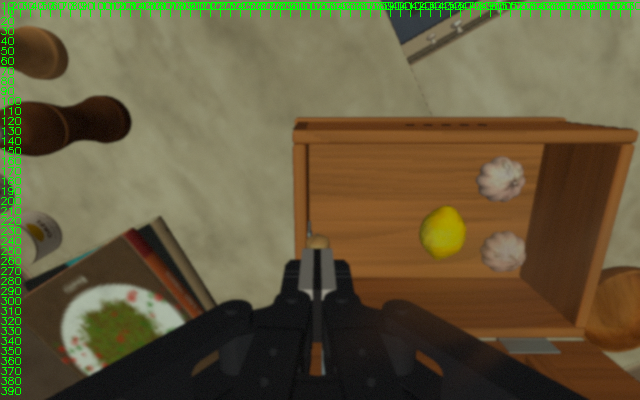

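View pics/s8.png

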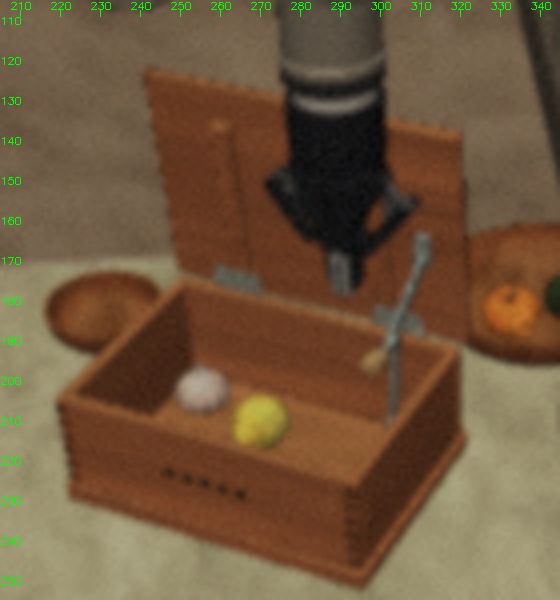

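Emit:
carry_out(offset=[[0,0,-3],[0,0,-4],[0,0,-4],[0,0,-3.3],[-2.6,1.3,0],[-2.9,1.3,0],[-2.9,1.3,0],[-2.9,1.3,0],[-2.9,1.3,0],[-2.9,1.3,0],[-2.9,1.3,0],[-2.6,1.3,0],[0,0,0],[0,0,0],[0,0,0]], rot=[[0,0,0],[0,0,0],[0,0,0],[0,0,0],[0,0,0],[0,0,0],[0,0,0],[0,0,0],[0,0,0],[0,0,0],[0,0,0],[0,0,0],[0,0,0],[0,0,0],[0,0,0]], fingers=[255,255,255,255,255,255,255,255,255,255,255,255,255,255,255])

```text
t: 10.15
tool_pos: [0.5247, 0.4887, 0.4309]
orientation: [0.0, -0.507, 0.862, 0.0]
force: [-0.7, -0.5, 0.3]
finger_gap: -0.0003
```

```bash
cat >> h.py <<'E'
PB=[0.4245,0.3585,1.0622]
HG=np.array([0.4765,0.4519,.128]);BX=np.array([np.cos(1.0622),np.sin(1.0622),0]);BY=np.array([-BX[1],BX[0],0])
def lidfit(cam,L,Rr):
    # lip corners (mid thickness) px in side cam
    def f(p):
        g=p[0];o=[]
        for y,uv in((.155,L),(-.155,Rr)):
            P=HG+BY*y-BX*.222*np.cos(g)+np.array([0,0,.222*np.sin(g)])+.007*(0)
            o.append(proj(cam,P)[0]-uv)
        return np.concatenate(o)
    r=least_squares(f,[1.4]);return r.x,f(r.x)
E
python3 - <<'E'
from h import *
o=get_obs();print({k:np.round(o[k],4) for k in o});print(quat(o).as_matrix().round(3))
s=read_camera("side")
print('start check',lidfit(s,(249.5,118),(326,133)))
print('now',lidfit(s,(241.5,122.5),(320.5,138.5)))
r=read_camera("wrist");crop(r,0,0,640,400,1,"pics/w9.png")
crop(s,185,55,345,255,4,"pics/s9.png")
d=o["tool_pos"]-HG;print('bx,by,z',d@BX,d@BY,o["tool_pos"][2])
E
```

```text
{'t': np.float64(10.15), 'joint_pos': array([ 6.4300e-01,  8.4280e-01,  1.0220e-01,  2.0000e-04,  2.1962e+00,
       -1.9909e+00]), 'joint_velocities': array([-0.0024, -0.0272, -0.0023, -0.0022,  0.0099,  0.0025]), 'effort': array([ 5.29800e-01, -6.27213e+01, -2.32573e+01,  3.86000e-02,
       -7.56000e-02, -8.70000e-03]), 'tool_pos': array([0.5247, 0.4887, 0.4309]), 'orientation': array([ 2.000e-04, -5.069e-01,  8.620e-01,  1.000e-04]), 'force': array([-0.6677, -0.5395,  0.3139]), 'wrist_torque': array([-0.0214, -0.0223, -0.0091]), 'finger_gap': np.float64(-0.0003)}
[[-0.486 -0.874  0.   ]
 [-0.874  0.486  0.   ]
 [-0.001 -0.    -1.   ]]
start check (array([1.7554963]), array([-0.72820611, -0.95048683,  0.33930048, -0.084827  ]))
now (array([1.53050326]), array([-0.27526884, -0.60953137, -0.26144431,  0.02576618]))
bx,by,z 0.05557187668746847 -0.02420725748136083 0.43091691286529094
```

View pics/s9.png

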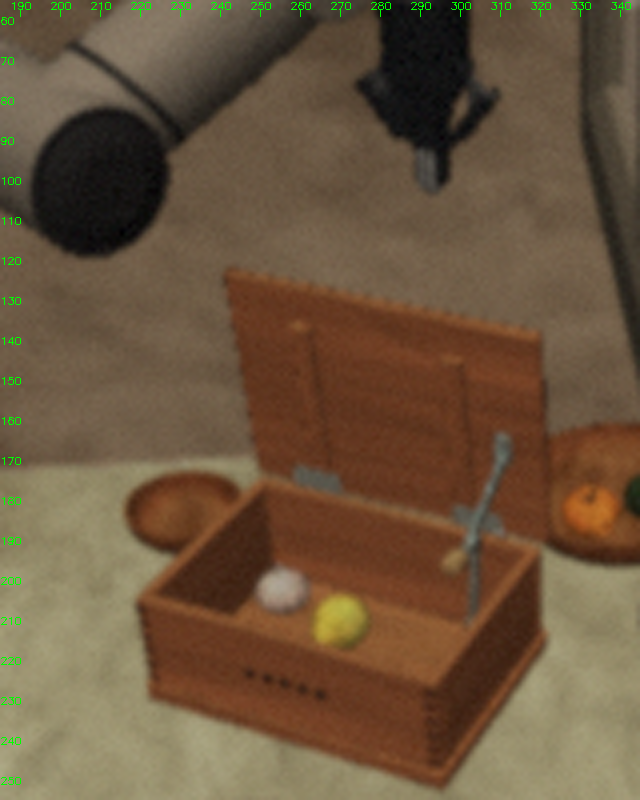

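View pics/w9.png

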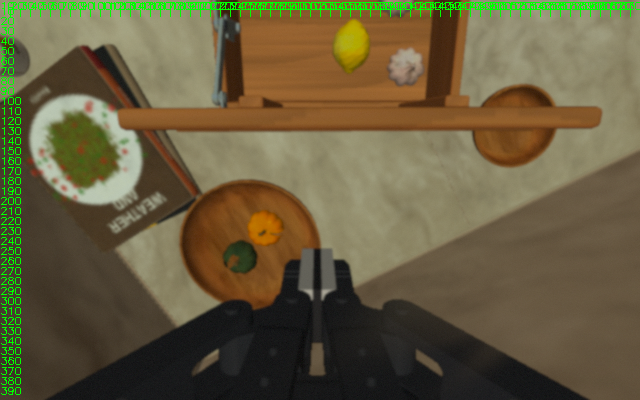

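Emit:
carry_out(offset=[[0,0,2],[0,0,3],[0,0,3],[0,0,2],[0,0,1.3],[1,0,0],[1,0,0],[0,0,0],[0,0,0]], rot=[[0,0,0],[0,0,0],[0,0,0],[0,0,0],[0,0,0],[0,0,0],[0,0,0],[0,0,0],[0,0,0]], fingers=[255,255,255,255,255,255,255,255,255])

```text
t: 11.15
tool_pos: [0.5148, 0.472, 0.3185]
orientation: [0.001, -0.507, 0.862, 0.0]
force: [0.3, 0.3, -0.5]
finger_gap: 0.0001
```

```bash
python3 - <<'E'
from h import *
o=get_obs();print({k:np.round(o[k],4) for k in o})
d=o["tool_pos"]-HG;b0,z0=d@BX,d[2];print('bx,by,z',b0,d@BY,z0)
s=read_camera("side");crop(s,205,85,345,255,4,"pics/s10.png")
r=read_camera("wrist");crop(r,0,0,640,400,1,"pics/w10.png")
g=np.linspace(1.53,0,27)
P=np.c_[-.19*np.cos(g)+.014*np.sin(g)+.011,.19*np.sin(g)+.014*np.cos(g)]
print(P[0]); 
for gi,q in zip(g[1:],np.diff(P,axis=0)): print(round(gi,2),(-100*q).round(2))
E
```

```text
{'t': np.float64(11.15), 'joint_pos': array([ 6.3240e-01,  6.6220e-01,  7.6080e-01,  2.0000e-04,  1.7164e+00,
       -2.0019e+00]), 'joint_velocities': array([ 0.0058,  0.0256, -0.0177,  0.0001, -0.0001,  0.0011]), 'effort': array([-1.73900e-01, -6.15020e+01, -2.65799e+01, -1.98000e-02,
       -3.90000e-03, -9.80000e-03]), 'tool_pos': array([0.5148, 0.472 , 0.3185]), 'orientation': array([ 1.100e-03, -5.071e-01,  8.619e-01,  2.000e-04]), 'force': array([ 0.3051,  0.3374, -0.5405]), 'wrist_torque': array([-0.0064,  0.027 , -0.0247]), 'finger_gap': np.float64(0.0001)}
bx,by,z 0.03622281198885429 -0.0236155401961617 0.1905196792667354
[0.0172392 0.1904129]
1.47 [ 1.12 -0.  ]
1.41 [1.12 0.06]
1.35 [1.11 0.13]
1.29 [1.1  0.19]
1.24 [1.09 0.26]
1.18 [1.07 0.32]
1.12 [1.05 0.38]
1.06 [1.03 0.45]
1.0 [1.   0.51]
0.94 [0.97 0.56]
0.88 [0.93 0.62]
0.82 [0.9  0.67]
0.76 [0.86 0.72]
0.71 [0.81 0.77]
0.65 [0.76 0.82]
0.59 [0.71 0.86]
0.53 [0.66 0.9 ]
0.47 [0.61 0.94]
0.41 [0.55 0.98]
0.35 [0.49 1.01]
0.29 [0.43 1.03]
0.24 [0.37 1.06]
0.18 [0.31 1.08]
0.12 [0.25 1.09]
0.06 [0.18 1.11]
0.0 [0.12 1.12]
```

View pics/s10.png

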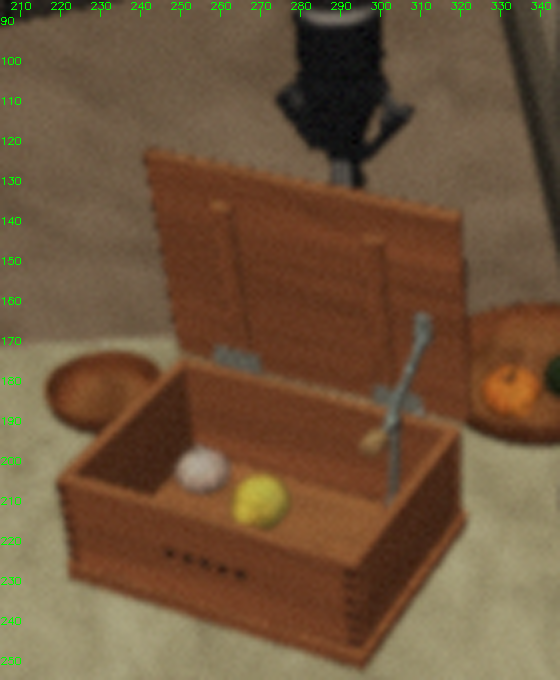

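View pics/w10.png

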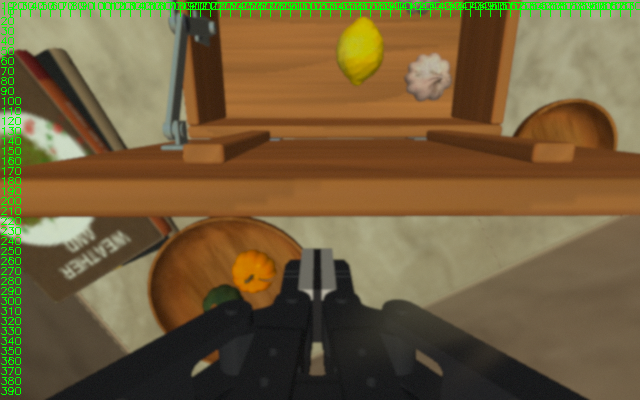

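Finger is behind the lid, which is clear ahead of it. I close the remaining 19 mm and start the arc.

Emit:
carry_out(offset=[[0.5,0,0],[0.5,0,0],[0.5,0,0],[0.4,0,0],[0.6,0,0],[0.52,0,0],[0.56,0,0.03],[0.56,0,0.03],[1.11,0,0.13],[1.1,0,0.19],[1.09,0,0.26],[1.07,0,0.32],[1.05,0,0.38],[0,0,0]], rot=[[0,0,0],[0,0,0],[0,0,0],[0,0,0],[0,0,0],[0,0,0],[0,0,0],[0,0,0],[0,0,0],[0,0,0],[0,0,0],[0,0,0],[0,0,0],[0,0,0]], fingers=[255,255,255,255,255,255,255,255,255,255,255,255,255,255])

```text
t: 12.65
tool_pos: [0.4677, 0.3878, 0.3035]
orientation: [-0.001, -0.507, 0.862, -0.0]
force: [0.5, 0.3, 0.9]
finger_gap: -0.0004
```

```bash
python3 - <<'E'
from h import *
o=get_obs();print({k:np.round(o[k],4) for k in o})
d=o["tool_pos"]-HG;b0,z0=d@BX,d[2];print('bx,by,z',b0,d@BY,z0)
s=read_camera("side");crop(s,205,85,345,255,4,"pics/s11.png")
E
```

```text
{'t': np.float64(12.65), 'joint_pos': array([ 5.6650e-01,  4.6140e-01,  1.1428e+00, -5.0000e-04,  1.5388e+00,
       -2.0680e+00]), 'joint_velocities': array([ 0.0077,  0.0191, -0.0469,  0.004 ,  0.0198,  0.0086]), 'effort': array([-1.06300e-01, -5.16776e+01, -2.60672e+01,  1.10000e-03,
       -2.25900e-01, -8.58000e-02]), 'tool_pos': array([0.4677, 0.3878, 0.3035]), 'orientation': array([-7.000e-04, -5.071e-01,  8.619e-01, -3.000e-04]), 'force': array([0.4882, 0.2773, 0.874 ]), 'wrist_torque': array([0.0288, 0.0376, 0.0216]), 'finger_gap': np.float64(-0.0004)}
bx,by,z -0.06025922198588985 -0.023500421074601225 0.17550310924187718
```

View pics/s11.png

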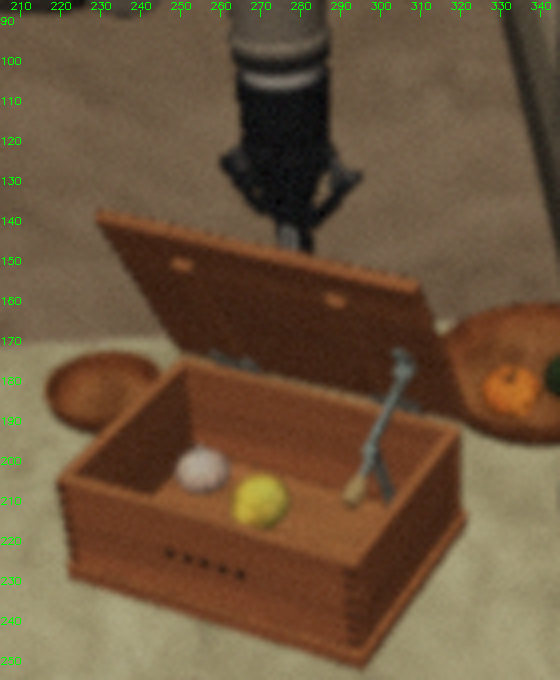

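Emit:
carry_out(offset=[[0.5,0,0.22],[0.53,0,0.23],[1.0,0,0.51],[0.97,0,0.56],[0.93,0,0.62],[0.9,0,0.67],[0.86,0,0.72],[0.81,0,0.77],[0.76,0,0.82],[0.71,0,0.86],[0.66,0,0.9],[0.61,0,0.94],[0,0,0],[0,0,0]], rot=[[0,0,0],[0,0,0],[0,0,0],[0,0,0],[0,0,0],[0,0,0],[0,0,0],[0,0,0],[0,0,0],[0,0,0],[0,0,0],[0,0,0],[0,0,0],[0,0,0]], fingers=[255,255,255,255,255,255,255,255,255,255,255,255,255,255])

```text
t: 14.1
tool_pos: [0.4235, 0.3082, 0.2252]
orientation: [-0.0, -0.507, 0.862, 0.0]
force: [-0.7, 0.0, 0.6]
finger_gap: 0.0001
```

```bash
python3 - <<'E'
from h import *
o=get_obs();print({k:np.round(o[k],4) for k in o})
d=o["tool_pos"]-HG;b0,z0=d@BX,d[2];print('bx,by,z',b0,d@BY,z0)
s=read_camera("side");crop(s,205,105,345,255,4,"pics/s12.png")
E
```

```text
{'t': np.float64(14.1), 'joint_pos': array([ 0.4828,  0.3452,  1.5368,  0.    ,  1.2602, -2.1523]), 'joint_velocities': array([ 0.0033, -0.0005, -0.0185,  0.0012, -0.0015,  0.0003]), 'effort': array([-1.27100e-01, -4.30348e+01, -2.38914e+01, -2.04000e-02,
        2.00000e-03, -9.20000e-03]), 'tool_pos': array([0.4235, 0.3082, 0.2252]), 'orientation': array([-3.000e-04, -5.074e-01,  8.617e-01,  0.000e+00]), 'force': array([-0.7246,  0.0233,  0.6408]), 'wrist_torque': array([-0.0054, -0.0359,  0.0301]), 'finger_gap': np.float64(0.0001)}
bx,by,z -0.15127543205303012 -0.023686246331484695 0.09722476789046061
```

View pics/s12.png

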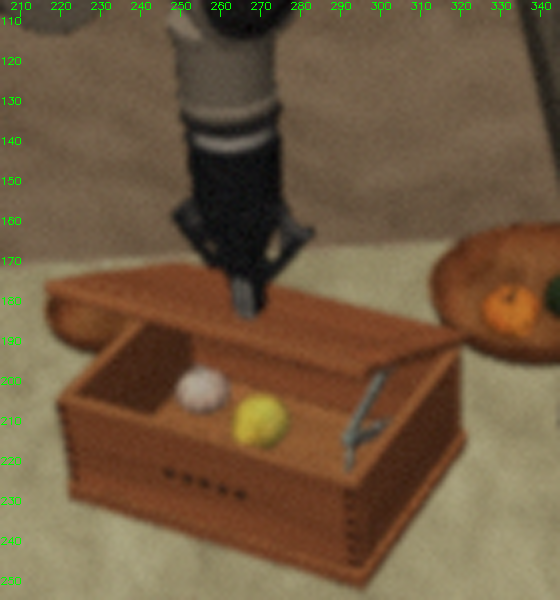

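Emit:
carry_out(offset=[[0.28,0,0.49],[0.27,0,0.49],[0.49,0,1.01],[0.43,0,1.03],[0.37,0,1.06],[0.31,0,1.08],[0.13,0,0.55],[0.12,0,0.55],[0.09,0,0.55],[0.09,0,0.55],[0,0,0],[0,0,0]], rot=[[0,0,0],[0,0,0],[0,0,0],[0,0,0],[0,0,0],[0,0,0],[0,0,0],[0,0,0],[0,0,0],[0,0,0],[0,0,0],[0,0,0]], fingers=[255,255,255,255,255,255,255,255,255,255,255,255])

```text
t: 15.35
tool_pos: [0.4112, 0.2859, 0.1515]
orientation: [0.0, -0.507, 0.862, 0.0]
force: [-0.8, 0.0, 0.9]
finger_gap: 0.0001
```

Emit:
carry_out(offset=[[0.04,0,0.3],[0.03,0,0.3],[0,0,0.3],[0,0,0.2],[0,0,0.1],[0,0,0],[0,0,0],[0,0,0]], rot=[[0,0,0],[0,0,0],[0,0,0],[0,0,0],[0,0,0],[0,0,0],[0,0,0],[0,0,0]], fingers=[255,255,255,255,255,255,255,255])

```text
t: 16.15
tool_pos: [0.4111, 0.2852, 0.1419]
orientation: [0.001, -0.508, 0.862, -0.0]
force: [-4.5, -3.7, 20.8]
finger_gap: -0.0001
```

```bash
python3 - <<'E'
from h import *
o=get_obs();print({k:np.round(o[k],4) for k in o})
s=read_camera("side");crop(s,205,105,345,255,4,"pics/s13.png")
E
```

```text
{'t': np.float64(16.15), 'joint_pos': array([ 4.5350e-01,  3.9030e-01,  1.7225e+00, -4.0000e-04,  1.0265e+00,
       -2.1818e+00]), 'joint_velocities': array([-0.0005,  0.0021,  0.0012,  0.0006, -0.0001, -0.0013]), 'effort': array([ 3.67000e-02, -3.26936e+01, -1.84361e+01,  2.79600e-01,
       -1.99690e+00, -5.00000e-04]), 'tool_pos': array([0.4111, 0.2852, 0.1419]), 'orientation': array([ 1.100e-03, -5.075e-01,  8.616e-01, -3.000e-04]), 'force': array([-4.4944, -3.7361, 20.7646]), 'wrist_torque': array([-0.6483,  0.9181,  0.0099]), 'finger_gap': np.float64(-0.0001)}
```

View pics/s13.png

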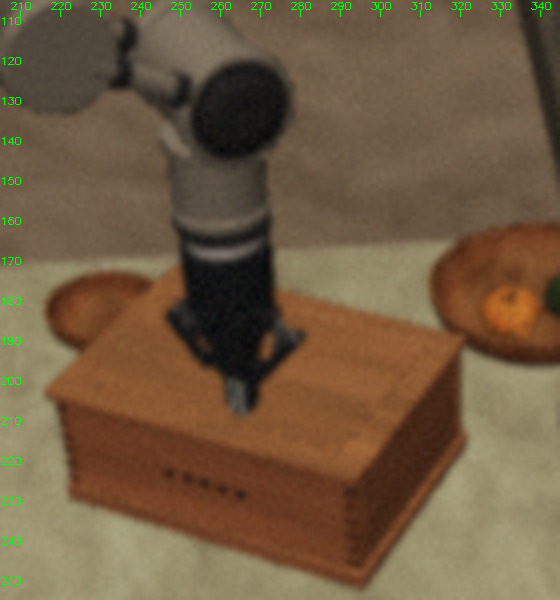

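Tip at z = 0.1419 with 21 N of resistance: the lid sits on the box at the expected 142 mm. Retreat and check.

Emit:
carry_out(offset=[[0,0,-0.3],[0,0,-0.5],[0,0,-1],[0,0,-3],[0,0,-4],[0,0,-4],[0,0,-2],[0,0,0],[0,0,0],[0,0,0]], rot=[[0,0,0],[0,0,0],[0,0,0],[0,0,0],[0,0,0],[0,0,0],[0,0,0],[0,0,0],[0,0,0],[0,0,0]], fingers=[255,255,255,255,255,255,255,255,255,255])

```text
t: 17.2
tool_pos: [0.4102, 0.2849, 0.2862]
orientation: [-0.001, -0.507, 0.862, 0.0]
force: [-0.2, 0.3, 0.2]
finger_gap: -0.0005
```

```bash
python3 - <<'E'
from h import *
o=get_obs();print({k:np.round(o[k],4) for k in o})
s=read_camera("side");crop(s,205,155,345,255,5,"pics/s14.png")
crop(read_camera("top"),170,100,430,310,3,"pics/t14.png")
for g in(0,.025,.06,.1):
    print(g,[proj(s,HG+BY*y-BX*.222*np.cos(g)+[0,0,.222*np.sin(g)+.014])[0].round(1) for y in(.155,-.155)])
E
```

```text
{'t': np.float64(17.2), 'joint_pos': array([ 4.5340e-01,  2.5760e-01,  1.4904e+00,  1.0000e-04,  1.3963e+00,
       -2.1818e+00]), 'joint_velocities': array([-0.0008,  0.0069,  0.0015,  0.0005, -0.0007, -0.0003]), 'effort': array([ 3.19000e-02, -4.07437e+01, -2.61888e+01,  8.00000e-04,
        9.50000e-03, -0.00000e+00]), 'tool_pos': array([0.4102, 0.2849, 0.2862]), 'orientation': array([-1.400e-03, -5.074e-01,  8.617e-01,  1.000e-04]), 'force': array([-0.186 ,  0.3143,  0.1535]), 'wrist_torque': array([ 0.0238, -0.0309,  0.0223]), 'finger_gap': np.float64(-0.0005)}
0 [array([215.3, 201.4]), array([293.8, 224.3])]
0.025 [array([215.1, 200.1]), array([293.7, 223. ])]
0.06 [array([214.8, 198.3]), array([293.7, 221.1])]
0.1 [array([214.5, 196.1]), array([293.6, 218.8])]
```

View pics/s14.png

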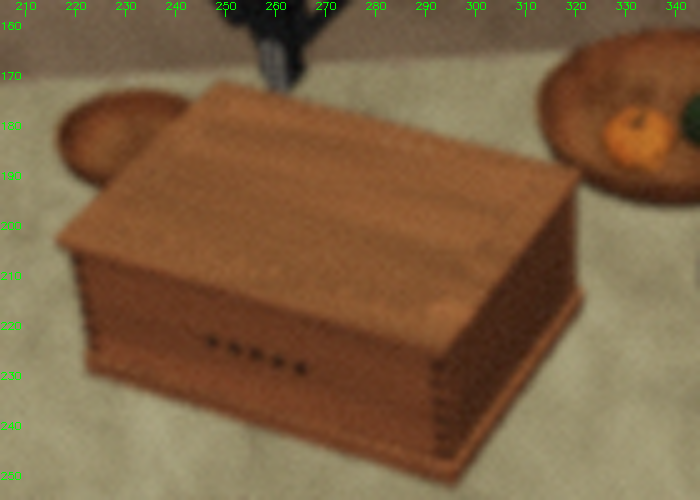

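View pics/t14.png

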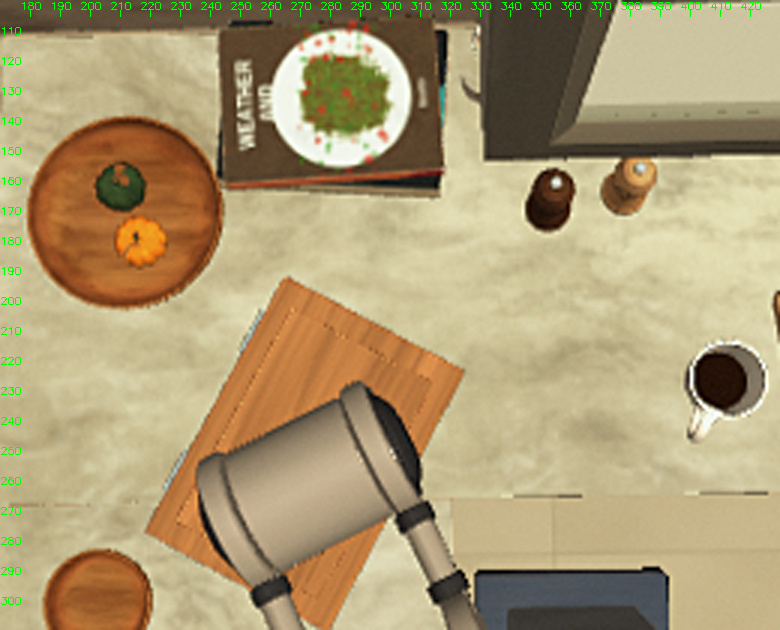

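```bash
python3 -c "
from bench import *
print(hand_in())"
```

```text
the job is handed in; nothing more can be done
None
```

The lid is shut and the job is handed in, at about 17 s of the 53 s allowed. `hand_in()` reported no verdict.

**What I did:** I gripped the stay's knob and lifted it along its arc to about 0.68 rad, judged from the tool position. That is well past the 0.25 rad needed, and I paused on the way and again at the top. I then let go, went over behind the lid and pushed it down with shut fingers at a planned 0.6 rad/s or so, slower near the end.

**Last checks:**
- **Lid shut:** the fingertip stopped at z = 0.142 m against 21 N, which is the shut height of the upper face. After I backed off, the lip corners in the side picture were within about 2 px of the shut position, on the low side. An open gap would have shown them higher.
- **Robot clear:** the tool stands 14 cm above the lid, and the force reading is about zero.
- **Mug and mills:** in the top picture they stand where they were at the start. I judged this by eye rather than measuring it.

Nothing failed. One small disagreement: my first box fit from the fixed cameras was off by up to about 2.7 px. The wrist camera's view of the knob differed from that fit by about 5 mm, and I used the wrist view for the grasp.

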